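# Hold the offcut hatch open with its lever

## Robot

A 7-joint arm with a two-finger parallel gripper is mounted at the origin on a cart in front of the work surface, level with it; the furniture and walls round the work are solid. World frame = base frame: x ahead of the robot, y to its left, z up, the work surface at z = 0. Lengths are in m, angles in rad, forces in N, time in s.
With the tool pointing down it reaches from about 0.425 to 0.875 m from the base axis. Payload 8.4 kg.
Tool frame: the origin (TCP) lies at the very end of the fingers, on their centre line; the grasp point (between the pads) lies 19 mm behind it; z points along the fingers, y is the line along which they close (so a half turn about z gives the same grasp; the last joint's range is limited). The gripper opens to 87 mm and grips with 3 to 60 N. Pads are 19 mm wide; open, the fingers measure 117 mm over their backs; the gripper's body (75 mm by 190 mm) begins 51 mm behind the grasp point.
Start: joints at [-1.4, 0.333, 0.04, 1.465, -0.013, 1.343, -0.059], TCP at [0.173, 0.626, 0.223] pointing down, gripper open.
Joint ranges: [-2.58, 2.58], [-0.38, 2.09], [-1.3, 1.39], [0.25, 2.4], [-1.5, 4.64], [0.08, 2.09], [-2.65, 2.65]. Speed limits (rad/s): [2.22, 2.22, 2.79, 2.79, 3.14, 3.14, 3.14].

## Interface

Orientations are given as a unit quaternion [x, y, z, w].
In Python, from plant import manip gives the robot as it stands.
- The arm moves only by the tool jog_arm, never from a script. Its argument "targets" is a list that holds one entry, the list of rows, each a list of 7 numbers: the shift along the tool's x, y, z each as a share of 3 cm, from -1 to 1, then the turn, a rotation vector about the tool's x, y, z each as a share of 0.1 rad, from -1 to 1, then the opening, from 0 (shut) to 1 (fully open). A call has 1 to 12 rows; each row shifts and turns the commanded pose from where the row before left it, along the tool's axes as they then stand; what a row does not reach is not made up. A row lasts 1/10 s, in which the tool goes at most 50 mm and 8.59 degrees, less where a joint would pass 70% of its speed; a pose out of reach is approached as far as the arm can. A call with a number of a shift or a turn outside -1 to 1 is refused whole. A call with a gripper value outside its range is refused whole. The fingers move at their own pace and stop on an object; "force" is the grip in N (left out, the last holds). Time passes only in rows, so rows that do not move let the fingers close. It gives the time, the measured TCP pose, the force, the opening and the grip force at its end, in the units of the state.
- manip.observe(): the state, without advancing time (a new reading comes with each control period).
- manip.get_image(name): name is "scene" or "top"; returns the picture (400x640x3 uint8, red, green, blue); there is no depth.
- manip.camera_params(name): a dict with "mtx" (3x3 intrinsics, pixels), "extrinsics" (4x4, takes a point from camera to world coordinates). Camera axes: x right, y up, looking along -z (the intrinsics and any distortion apply to the point x, -y, -z); pixel columns grow to the right and rows downward; lengths in m; the calibration is good to about 2 mm. A picture is of the moment at which its call begins. camera_params takes no time and is no camera call.
- manip.sign_off(): hands the job in; it is judged then, once.
The state is a dict: "time": time; "qpos": joint angles; "dq": joint speeds; "tau": joint torques, N m; "position": TCP position; "ee_rot": TCP orientation; "contact_force": force on the tool from outside, world axes, zero at the start; "torque": the same for the moment, N m; "opening": finger opening in m; "grip_force": force on a finger pad.
Only numpy, scipy, OpenCV 4.12 (cv2) and the standard library are available. Lean on these libraries where they do the work, as an engineer would, in place of code of your own. Each camera call takes 0.05 s, during which the arm holds its last target. There are 200 camera calls.

## Task

Open the heavy steel flap of the blue offcut box with its lever and keep it open for a colleague: push the red stop all the way in, away from you, so that it no longer stands under the long arm, then press the black pad at the long end of the lever all the way down and finish while still holding it down. Work with the fingertips only: do not lift the lever off its supports, do not touch the flap itself, and leave the things standing around where they are.

Things in the scene. Friction and masses are not known exactly. Their poses are not given: they have to be found in the camera images.
- hatch: fixed apparatus: grey base plate 420 x 90 mm with two steel V supports for the lever, the stop's guide, a rubber buffer and a blue open box (180 x 115 mm, 66 mm high). Origin on the table under the lever's pivot; y runs along the lever (box at y +115 to +230 mm, long arm toward -y); x, away from the robot, is the way the stop is pushed in. Yaw within 0.25 rad.
- lever: loose steel lever, 25 mm wide, 14 mm thick, its pivot pin lying in the open V supports. Origin on the pivot axis, axes as the hatch's at the start. The long arm rises 0.25 rad at first; the short arm ends in a brass roller 100 mm from the pivot, under the flap's lip. Fully down it has turned 0.46 rad and rests on the rubber buffer. It takes 4 to 12 N on the pad; let go, it comes back up.
- lever_pivot (a point): the middle of the lever's pivot pin, 85 mm above the table
- lever_pad (a point): middle of the top of the black pad (36 mm wide, 60 mm long) at the lever's long end, 265 mm from the pivot, where it is pressed; about 160 mm above the table at the start, 40 mm when fully down. It moves in an arc about the pivot, almost straight down (sideways less than 15 mm).
- stop_plate (a point): middle of the front face (toward the robot) of the stop's red push plate, 100 mm above the table. Plate 42 mm wide, 10 mm thick, from 15 to 125 mm above the table; 150 mm from the pivot toward the long end, 105 mm in front of the lever's middle line when out. A low bar joins it to the red block (40 x 26 mm, top at 111 mm) under the long arm.
- stop (a joint): slide of the stop along hatch +x in m: 0 fully out (block under the lever; starts at 0 to 0.010), 0.060 fully in against its end; the block is clear of the lever from 0.035. Pushing takes about 2 to 4 N; it stays where it is left.
- flap (a joint): opening angle of the flap in rad: 0 shut, about 0.33 with the lever fully down
- flap_lip (a point): the middle of the edge of the steel flap (184 x 143 x 18 mm, 4 kg) that overhangs the box toward the lever, about 76 mm above the table when shut; the hinge is at the far edge (hatch y = +232 mm)
- cheese_block: bystander: yellow block of cheese 101x69x98 mm, standing beside the lever on the robot's side; origin at the centre of its underside
- spice_jar: bystander: small spice jar with a green cap, 46 mm thick, 105 mm high, behind the lever; origin at the centre of its underside
- tin: bystander: food tin 75 mm thick, 110 mm high, at the right; origin at the centre of its underside
- red_tin: bystander: red tin box 65x87x122 mm, at the right; origin at the centre of its underside
- tape_roll: bystander: roll of tape 96 mm across, 25 mm high, at the left; origin at the centre of its underside

How it is judged:
On the way, in this order (a step that is already met when the one before it is completed fails the run):
1. the stop is pushed in, clear of the lever (value of joint stop above 0.05 m), for 0.2 s.
2. the lever raises the flap, pressed by the fingers (value of joint flap above 0.28 rad and contact force between the fingers and lever above 1.5 N), for 0.2 s.
At the end, for the whole second after the job is handed in: The flap stands open by 0.28 to 0.45 rad, the lever's pad is lower than 70 mm and pressed by the fingers with more than 1.5 N, the pivot lies within 12 mm of its place in the supports, and the stop is in by more than 50 mm (all of step 2 and value of joint flap below 0.45 rad and value of joint stop above 0.05 m and height (world z) of lever_pad below 0.07 m and distance of lever_pivot from where it was at the start of the episode below 0.012 m); the arm keeps its last pose, push and grip.
It fails at once if the lever is lifted or pushed off its supports (pivot moved more than 15 mm) (distance of lever_pivot from where it was at the start of the episode above 0.015 m).
It fails at once if the robot touches the flap (contact force between the arm and flap above 1 N).
It fails at once if the fingers touch the flap (contact force between the fingers and flap above 1 N).
It fails at once if a bystander is moved by more than 30 mm (distance of any of cheese_block, spice_jar, tin, red_tin, tape_roll from where it was at the start of the episode above 0.03 m).
It also fails if it takes over 38 s, if anything falls off the work surface, if the arm or the gripper's body presses on something with over 40 N, if the wrist force passes 120 N, or if a joint passes its speed limit or range.

## Working session

There is one attempt and no reset: what is moved stays moved. The work goes in short steps, Python scripts to look and compute and a tool call to move; the robot and the scene stay as the last step left them, time stands still between calls to the robot, and variables do not carry over. Pictures are saved under pics/ and viewed, at most 10 in all, crops included, and the job is handed in when it is done.

Besides the shell and the picture viewer there is one more tool, called by a JSON object that holds its "api" and its "payload", one argument or row to a line. jog_arm: Moves the arm, as the interface text tells. Shift numbers are shares of 3 cm and turn numbers shares of 0.1 rad, none past 1 either way. Its arguments: {"type":"object","properties":{"targets":{"type":"array","items":{"type":"array","items":{"type":"array","items":{"type":"number"}}}},"force":{"type":"number"}},"required":["targets"]}

```bash
mkdir -p pics; cat > h.py <<'E'
import numpy as np, cv2
from plant import manip
def ray(name,u,v):
    p=manip.camera_params(name);K=np.array(p["mtx"]);E=np.array(p["extrinsics"])
    d=np.linalg.inv(K)@[u,v,1];d=E[:3,:3]@[d[0],-d[1],-d[2]]
    return E[:3,3],d/np.linalg.norm(d)
def onz(name,u,v,z):
    o,d=ray(name,u,v);return o+d*(z-o[2])/d[2]
def tri(uv1,uv2):
    a,d=ray("scene",*uv1);b,e=ray("top",*uv2)
    s,t=np.linalg.lstsq(np.c_[d,-e],b-a,rcond=None)[0]
    return (a+s*d+b+t*e)/2,np.linalg.norm(a+s*d-b-t*e)
def proj(name,P):
    p=manip.camera_params(name);K=np.array(p["mtx"]);E=np.linalg.inv(np.array(p["extrinsics"]))
    c=E[:3,:3]@P+E[:3,3];q=K@[c[0],-c[1],-c[2]];return q[:2]/q[2]
E
python3 - <<'E'
from h import *
for n in("scene","top"):
    im=manip.get_image(n);cv2.imwrite(f"pics/{n}0.png",im[:,:,::-1])
    print(manip.camera_params(n))
    hsv=cv2.cvtColor(im,cv2.COLOR_RGB2HSV)
    for nm,m in dict(red=cv2.inRange(hsv,(0,150,60),(8,255,255))|cv2.inRange(hsv,(172,150,60),(180,255,255)),black=cv2.inRange(hsv,(0,0,0),(180,255,45)),blue=cv2.inRange(hsv,(100,120,40),(130,255,255))).items():
        k,l,s,c=cv2.connectedComponentsWithStats(m)
        for i in range(1,k):
            if s[i,4]>60: print(n,nm,s[i],c[i].round(1))
print(manip.observe())
E
```

```text
{'mtx': array([[502.41713932,   0.        , 320.07708579],
       [  0.        , 502.41713932, 201.00208582],
       [  0.        ,   0.        ,   1.        ]]), 'extrinsics': array([[ 0.79068662,  0.42614505, -0.43956236, -0.28720187],
       [-0.61205951,  0.53372855, -0.58353833, -1.18757297],
       [-0.01406499,  0.73043427,  0.68283816,  1.44878888],
       [ 0.        ,  0.        ,  0.        ,  1.        ]])}
scene red [ 415    0   74  127 4398] [448.  52.]
scene red [400 176   9   8  64] [404.2 179.5]
scene red [628 199  12  38 293] [635.  219.9]
scene red [331 217  11  18 142] [335.8 226. ]
scene red [313 224   8  24 158] [316.4 235.6]
scene red [395 269  31  43 876] [409.6 289.9]
scene black [280  33   9  36 221] [284.1  50. ]
scene black [442 386  12  11  73] [448.  391.9]
scene blue [319  37  53  38 780] [339.2  53.3]
scene blue [250 101  13  20 152] [256.8 108.9]
scene blue [207 129  34  27 304] [220.8 142.9]
scene blue [374 150  36  37 408] [394.7 169.4]
scene blue [209 165  15  11  73] [216.3 170.2]
scene blue [259 190  16  16 113] [265.7 198.6]
{'mtx': array([[391.
[... 1849 characters left out ...]
'time': 0.1, 'qpos': array([-1.40024851,  0.33384683,  0.03988869,  1.46617036, -0.01339673,
        1.34328111, -0.05848172]), 'dq': array([-0.00010998, -0.00043013,  0.00051487, -0.00319132, -0.00059544,
       -0.00120466,  0.00117535]), 'tau': array([ 4.91157480e-03, -6.57810616e+01,  1.34033259e+00, -4.04709113e+01,
       -5.97296306e-02,  4.09569056e-02,  8.21569074e-05]), 'position': array([0.17314212, 0.62608761, 0.22175027]), 'ee_rot': array([ 1.34470761e-01,  9.90917300e-01, -7.18413056e-04, -4.47025550e-05]), 'contact_force': array([-0.24931207, -0.02775925, -0.55846869]), 'torque': array([-0.01462915, -0.05894071, -0.03001095]), 'grip_force': 0.0, 'opening': 0.08696054614361297}
```

View pics/scene0.png

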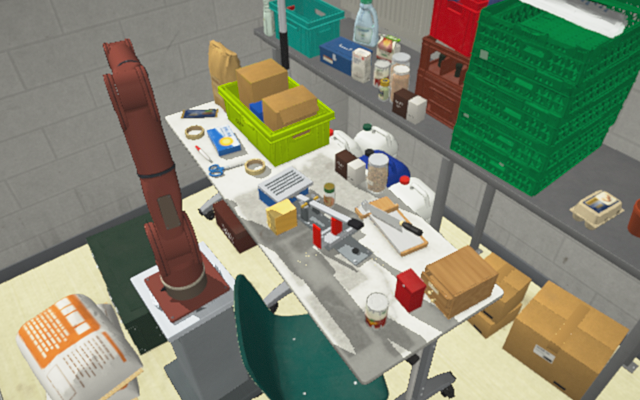

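View pics/top0.png

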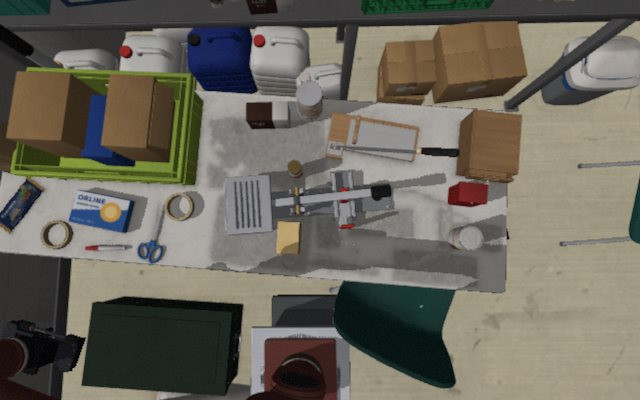

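The scene view shows the red plate at about (317,235), the red block at (335,226) and the pad at (352,222). In the top view the pad is at (380,191), the lever runs left to the flap at about (272,202), and the red plate is at about (345,223). I'll zoom in for exact pixels.

```bash
python3 - <<'E'
from h import *
a=cv2.imread("pics/scene0.png")[175:275,255:385];b=cv2.imread("pics/top0.png")[160:260,265:395]
f=lambda x:cv2.resize(x,None,fx=6,fy=6,interpolation=cv2.INTER_CUBIC)
cv2.imwrite("pics/cs.png",f(a));cv2.imwrite("pics/ct.png",f(b))
for n in("scene","top"):
    im=cv2.imread(f"pics/{n}0.png");hsv=cv2.cvtColor(im,cv2.COLOR_BGR2HSV)
    r=cv2.inRange(hsv,(0,120,60),(10,255,255))|cv2.inRange(hsv,(170,120,60),(180,255,255))
    k,l,s,c=cv2.connectedComponentsWithStats(r)
    for i in range(1,k):
        if s[i,4]>8 and 300<c[i][0]<385 and 170<c[i][1]<260: print(n,s[i],c[i].round(1))
print(tri((353,222),(380.4,191.4)))
E
```

```text
scene [331 217  11  18 152] [335.6 225.8]
scene [313 224   8  25 165] [316.5 235.6]
top [340 188   9   4  26] [343.6 189.2]
top [340 200   8   3  20] [343.6 200.9]
top [340 224  14   5  48] [346.7 226. ]
(array([ 0.56831206, -0.2500668 ,  0.16239121]), np.float64(0.005479152511659419))
```

View pics/cs.png

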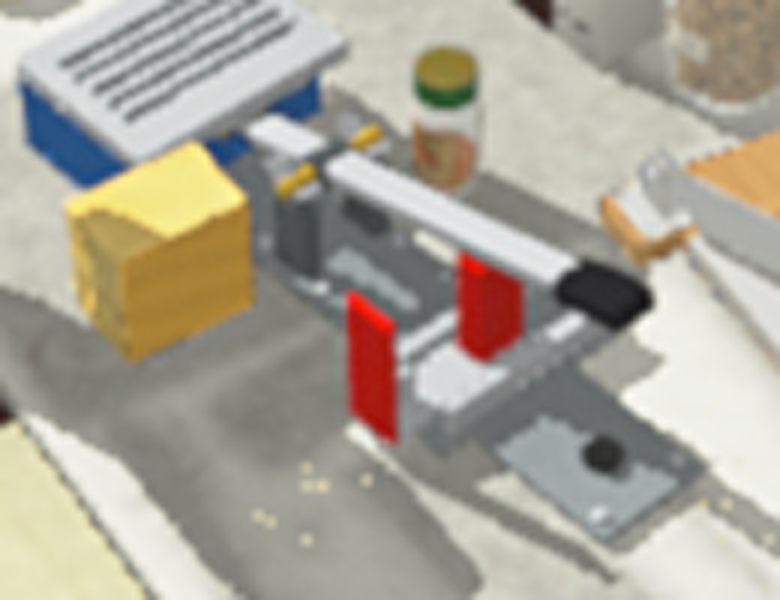

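View pics/ct.png

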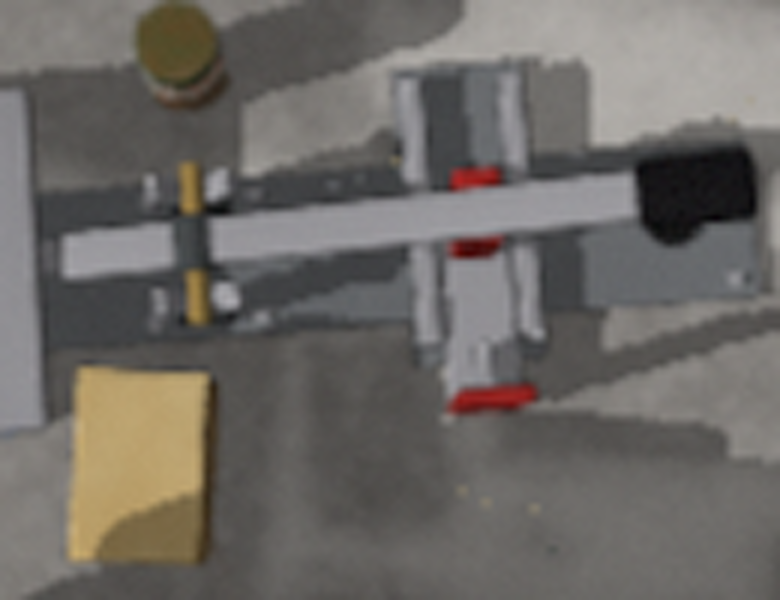

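```bash
python3 - <<'E'
from h import *
S=lambda x,y:(255+x/6-.4,175+y/6-.4);T=lambda x,y:(265+x/6-.4,160+y/6-.4)
pad,pl,pv=[tri(S(*a),T(*b)) for a,b in [((604,286),(697,187)),((371,312),(492,397)),((331,159),(193,243))]]
for n,p in zip("pad plate_top pivot".split(),(pad,pl,pv)): print(n,p[0].round(4),round(p[1]*1000,1))
d=(pv[0]-pad[0])[:2];print("len",np.hypot(*d),"yaw",np.arctan2(-d[0],d[1]))
A=onz("top",*T(697,187),.16);P=onz("top",*T(193,243),.087);B=onz("top",*T(492,397),.125);d=(P-A)[:2]
print("planes pad,pivot,plate",A,P,B,np.hypot(*d),"yaw",np.arctan2(-d[0],d[1]))
y=np.arctan2(-d[0],d[1]);R=np.array([[np.cos(y),-np.sin(y)],[np.sin(y),np.cos(y)]])
print("hatch plate",R.T@(B-P)[:2],"tri",R.T@(pl[0]-pv[0])[:2])
E
```

```text
pad [ 0.573  -0.2531  0.1596] 0.0
plate_top [ 0.4725 -0.152   0.1199] 2.1
pivot [0.5571 0.0028 0.0858] 1.8
len 0.2563826511422506 yaw 0.06214643225575838
planes pad,pivot,plate [ 0.5729026  -0.25303516  0.16      ] [0.55614641 0.00317129 0.087     ] [ 0.47135813 -0.15113207  0.125     ] 0.2567537981155466 yaw 0.06530811219410713
hatch plate [-0.09467762 -0.14844098] tri [-0.09446455 -0.14893857]
```

Geometry agrees with the text: the pivot–pad distance is 0.2565 against 0.2568 expected, and the plate is at (-95,-149) mm in hatch axes. That gives hatch yaw of about 0.065 and stop travel of about 5 mm. I'll move in an arc round the base with the gripper closed.

{"api": "jog_arm", "payload": {
  "targets": [
    [[-0.8, -0.93, 0, 0, 0, 0, 0], [-0.8, -0.93, 0, 0, 0, 0, 0], [-0.8, -0.93, 0, 0, 0, 0, 0], [-0.8, -0.93, 0, 0, 0, 0, 0], [-0.8, -0.93, 0, 0, 0, 0, 0], [-0.8, -0.93, 0, 0, 0, 0, 0], [-0.8, -0.93, 0, 0, 0, 0, 0], [-0.8, -0.93, 0, 0, 0, 0, 0], [0, 0, 0, 0, 0, -0.84, 0], [0, 0, 0, 0, 0, -0.84, 0], [0, 0, 0, 0, 0, -0.83, 0], [0, 0, 0, 0, 0, -0.83, 0]]
  ],
  "force": 20
}}

```text
time: 1.3
position: [0.2987, 0.3599, 0.2223]
ee_rot: [-0.034, 0.999, -0.0, -0.0]
contact_force: [-0.0, -0.1, 0.2]
opening: 0.0024
grip_force: 0.0
```

{"api": "jog_arm", "payload": {
  "targets": [
    [[-0.47, -0.91, 0, 0, 0, 0, 0], [-0.47, -0.91, 0, 0, 0, 0, 0], [-0.47, -0.91, 0, 0, 0, 0, 0], [-0.47, -0.91, 0, 0, 0, 0, 0], [-0.47, -0.91, 0, 0, 0, 0, 0], [-0.47, -0.91, 0, 0, 0, 0, 0], [-0.47, -0.91, 0, 0, 0, 0, 0], [-0.47, -0.91, 0, 0, 0, 0, 0], [0, -1, 0, 0, 0, 0, 0], [0, -1, 0, 0, 0, 0, 0], [0, -1, 0, 0, 0, 0, 0], [0, -1, 0, 0, 0, 0, 0]]
  ]
}}

```text
time: 2.5
position: [0.4328, 0.0284, 0.2223]
ee_rot: [-0.032, 0.999, 0.0, -0.0]
contact_force: [0.7, -0.7, -0.5]
opening: 0.0004
grip_force: 0.0
```

{"api": "jog_arm", "payload": {
  "targets": [
    [[0.05, -1, 0, 0, 0, 0, 0], [0.05, -1, 0, 0, 0, 0, 0], [0.05, -1, 0, 0, 0, 0, 0], [0.05, -1, 0, 0, 0, 0, 0], [0.05, -1, 0, 0, 0, 0, 0], [0.05, -1, 0, 0, 0, 0, 0], [0, -0.07, 0.9, 0, 0, 0, 0], [0, 0, 1, 0, 0, 0, 0], [0, 0, 1, 0, 0, 0, 0], [0, 0, 1, 0, 0, 0, 0], [0, 0, 0, 0, 0, 0, 0]]
  ]
}}

```text
time: 3.6
position: [0.433, -0.1523, 0.1027]
ee_rot: [-0.032, 0.999, -0.0, -0.003]
contact_force: [0.4, 0.3, 0.1]
opening: 0.0003
grip_force: 0.0
```

{"api": "jog_arm", "payload": {
  "targets": [
    [[-0.4, 0, 0, 0, 0, 0, 0], [-0.4, 0, 0, 0, 0, 0, 0], [-0.4, 0, 0, 0, 0, 0, 0], [-0.4, 0, 0, 0, 0, 0, 0], [-0.35, 0, 0, 0, 0, 0, 0], [-0.2, 0, 0, 0, 0, 0, 0], [0, 0, 0, 0, 0, 0, 0]]
  ]
}}

```text
time: 4.3
position: [0.5011, -0.1484, 0.1062]
ee_rot: [-0.032, 0.999, -0.0, 0.0]
contact_force: [-0.6, 0.2, 0.6]
opening: 0.0
grip_force: 0.0
```

{"api": "jog_arm", "payload": {
  "targets": [
    [[-0.15, 0, 0, 0, 0, 0, 0], [-0.15, 0, 0, 0, 0, 0, 0], [0, 0, 0, 0, 0, 0, 0]]
  ]
}}

```text
time: 4.6
position: [0.5097, -0.1479, 0.1057]
ee_rot: [-0.032, 0.999, -0.0, 0.0]
contact_force: [-0.1, 1.1, 0.6]
opening: 0.001
grip_force: 0.0
```

```bash
python3 - <<'E'
from h import *
a=manip.get_image("scene");b=manip.get_image("top")
f=lambda x:cv2.resize(x,None,fx=4,fy=4,interpolation=cv2.INTER_CUBIC)
cv2.imwrite("pics/p1.png",np.hstack([f(a[170:270,270:370]),f(b[160:260,290:390])])[:,:,::-1])
print(manip.observe()["contact_force"])
E
```

```text
[-0.17504336  0.17126595  0.33391494]
```

View pics/p1.png

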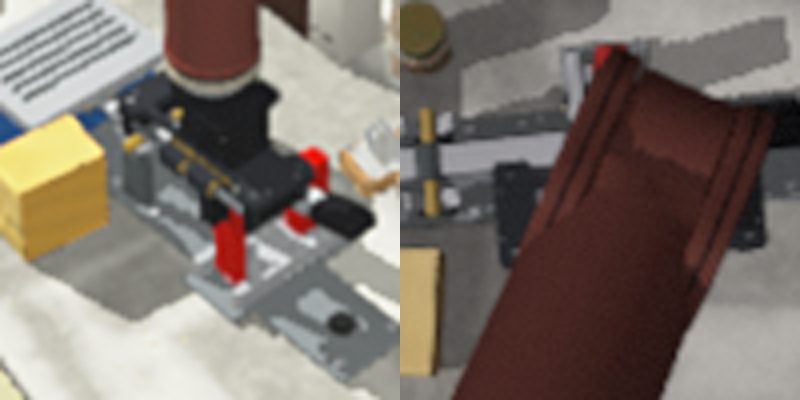

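The stop is moving: in the left half the red block, at about (310,165), has come out behind the lever. I'll keep pushing until it meets its end.

{"api": "jog_arm", "payload": {
  "targets": [
    [[-0.1, 0, 0, 0, 0, 0, 0], [-0.1, 0, 0, 0, 0, 0, 0], [0, 0, 0, 0, 0, 0, 0]]
  ]
}}

```text
time: 5.0
position: [0.5102, -0.148, 0.1046]
ee_rot: [-0.031, 0.999, 0.001, -0.005]
contact_force: [-21.9, 0.6, 15.3]
opening: 0.0005
grip_force: 10.8
```

{"api": "jog_arm", "payload": {
  "targets": [
    [[-0.1, 0, 0, 0, 0, 0, 0], [0, 0, 0, 0, 0, 0, 0]]
  ]
}}

```text
time: 5.2
position: [0.5103, -0.1481, 0.1041]
ee_rot: [-0.031, 0.999, 0.002, -0.008]
contact_force: [-33.3, 1.7, 25.1]
opening: 0.0006
grip_force: 17.0
```

{"api": "jog_arm", "payload": {
  "targets": [
    [[0.3, 0, 0, 0, 0, 0, 0], [1, 0, 0, 0, 0, 0, 0], [0.5, 0, 0, 0, 0, 0, 0], [0, 0, -1, 0, 0, 0, 0], [0, 0, -1, 0, 0, 0, 0], [0, 0, -1, 0, 0, 0, 0], [0, 0, -1, 0, 0, 0, 0], [0, -1, 0, 0, 0, 0, 0], [0, -1, 0, 0, 0, 0, 0], [0, -1, 0, 0, 0, 0, 0], [0, -0.5, 0, 0, 0, 0, 0], [0, 0, 0, 0, 0, 0, 0]]
  ]
}}

```text
time: 6.4
position: [0.4705, -0.2579, 0.2257]
ee_rot: [-0.03, 1.0, -0.001, -0.0]
contact_force: [-0.8, -0.4, -1.6]
opening: 0.0006
grip_force: 0.0
```

```bash
python3 - <<'E'
from h import *
o=manip.observe();print(o["qpos"].round(2),o["position"],o["ee_rot"],o["contact_force"])
a=manip.get_image("scene");b=manip.get_image("top")
f=lambda x:cv2.resize(x,None,fx=4,fy=4,interpolation=cv2.INTER_CUBIC)
cv2.imwrite("pics/p2.png",np.hstack([f(a[170:270,270:370]),f(b[160:260,290:390])])[:,:,::-1])
E
```

```text
[-0.61  0.16  1.14  1.78 -0.15  1.3   2.2 ] [ 0.47052561 -0.25785479  0.2256512 ] [-3.02944346e-02  9.99540575e-01 -9.37422779e-04 -9.07071826e-05] [-0.84774889 -0.36413426 -1.62251708]
```

View pics/p2.png

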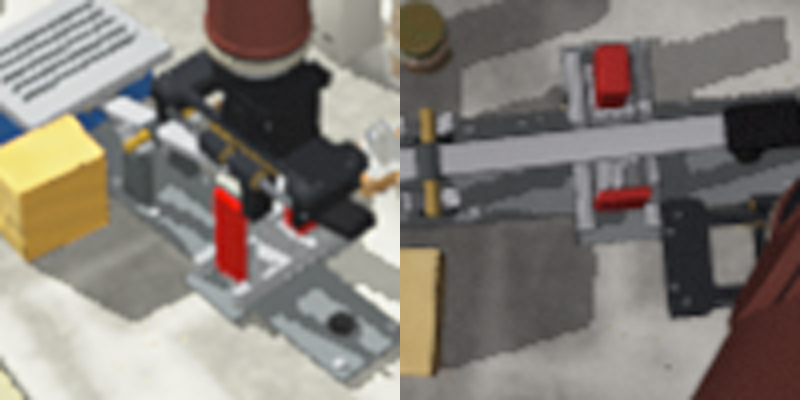

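The stop is fully in: the plate is at about (345,209) and the block is clear behind the lever. Next I turn the hand 90° so its body stays away from the stop plate.

{"api": "jog_arm", "payload": {
  "targets": [
    [[0, 0, 0, 0, 0, 0.98, 0], [0, 0, 0, 0, 0, 0.98, 0], [0, 0, 0, 0, 0, 0.98, 0], [0, 0, 0, 0, 0, 0.98, 0], [0, 0, 0, 0, 0, 0.98, 0], [0, 0, 0, 0, 0, 0.98, 0], [0, 0, 0, 0, 0, 0.98, 0], [0, 0, 0, 0, 0, 0.98, 0]]
  ]
}}

```text
time: 7.3
position: [0.4714, -0.2538, 0.2254]
ee_rot: [0.353, 0.936, 0.001, -0.0]
contact_force: [0.9, 0.3, -0.2]
opening: 0.0005
grip_force: 0.0
```

{"api": "jog_arm", "payload": {
  "targets": [
    [[0, 0, 0, 0, 0, 0.98, 0], [0, 0, 0, 0, 0, 0.98, 0], [0, 0, 0, 0, 0, 0.98, 0], [0, 0, 0, 0, 0, 0.98, 0], [0, 0, 0, 0, 0, 0.98, 0], [0, 0, 0, 0, 0, 0.98, 0], [0, 0, 0, 0, 0, 0.98, 0], [0, 0, 0, 0, 0, 0.98, 0]]
  ]
}}

```text
time: 8.1
position: [0.4714, -0.2538, 0.2253]
ee_rot: [0.684, 0.73, 0.001, -0.0]
contact_force: [-0.2, 0.7, -0.3]
opening: 0.0
grip_force: 0.0
```

```bash
python3 - <<'E'
from h import *
from scipy.spatial.transform import Rotation as R
o=manip.observe();M=R.from_quat(o["ee_rot"]).as_matrix();print(o["qpos"].round(2),o["position"],M.round(3))
print(M.T@(np.array([.573,-.255,.20])-o["position"])/.03)
print(onz("top",265+80.5-.4,209.5-.4,.125))
E
```

```text
[-0.75  0.24  1.35  1.78 -0.24  1.31  0.73] [ 0.47137211 -0.25380458  0.22534767] [[-0.065  0.998  0.   ]
 [ 0.998  0.065  0.002]
 [ 0.002  0.    -1.   ]]
[-0.26142886  3.37752509  0.84573583]
[ 0.52232111 -0.14756099  0.125     ]
```

{"api": "jog_arm", "payload": {
  "targets": [
    [[-0.06, 0.85, 0, 0, 0, 0, 0], [-0.06, 0.85, 0, 0, 0, 0, 0], [-0.06, 0.84, 0, 0, 0, 0, 0], [-0.06, 0.84, 0, 0, 0, 0, 0], [0, 0, 0.8, 0, 0, 0, 0], [0, 0, 0, 0, 0, 0, 0]]
  ]
}}

```text
time: 8.7
position: [0.5722, -0.2534, 0.199]
ee_rot: [0.682, 0.731, -0.001, -0.002]
contact_force: [-0.3, -0.6, 0.2]
opening: 0.0002
grip_force: 0.0
```

```bash
python3 - <<'E'
from h import *
o=manip.observe();print(o["qpos"].round(3),o["position"],o["contact_force"])
E
```

```text
[-0.471  0.502  1.133  1.595 -0.462  1.348  0.79 ] [ 0.57222002 -0.25337891  0.19895684] [-0.34577367 -0.57605989  0.23438718]
```

{"api": "jog_arm", "payload": {
  "targets": [
    [[0, 0, 0.8, 0, 0, 0, 0], [0, 0, 0.35, 0, 0, 0, 0], [0, 0, 0.35, 0, 0, 0, 0], [0, 0, 0.35, 0, 0, 0, 0], [0, 0, 0.35, 0, 0, 0, 0], [0, 0, 0, 0, 0, 0, 0]]
  ]
}}

```text
time: 9.3
position: [0.5728, -0.2566, 0.1363]
ee_rot: [0.683, 0.73, 0.0, 0.001]
contact_force: [0.3, -2.0, 7.7]
opening: 0.0003
grip_force: 3.2
```

{"api": "jog_arm", "payload": {
  "targets": [
    [[0, 0, 0.35, 0, 0, 0, 0], [0, 0, 0.35, 0, 0, 0, 0], [0, 0, 0.35, 0, 0, 0, 0], [0, 0, 0.35, 0, 0, 0, 0], [0, 0, 0.35, 0, 0, 0, 0], [0, 0, 0.35, 0, 0, 0, 0], [0, 0, 0.35, 0, 0, 0, 0], [0, 0, 0, 0, 0, 0, 0]]
  ]
}}

```text
time: 10.1
position: [0.5728, -0.2564, 0.0626]
ee_rot: [0.683, 0.73, -0.0, 0.001]
contact_force: [1.0, -2.4, 4.1]
opening: 0.0006
grip_force: 1.7
```

{"api": "jog_arm", "payload": {
  "targets": [
    [[0, 0, 0.25, 0, 0, 0, 0], [0, 0, 0.25, 0, 0, 0, 0], [0, 0, 0.15, 0, 0, 0, 0], [0, 0, 0, 0, 0, 0, 0]]
  ]
}}

```text
time: 10.5
position: [0.5732, -0.2544, 0.0437]
ee_rot: [0.683, 0.731, 0.001, -0.001]
contact_force: [-1.8, 3.8, 7.4]
opening: 0.0004
grip_force: 3.3
```

{"api": "jog_arm", "payload": {
  "targets": [
    [[0, 0, 0.15, 0, 0, 0, 0], [0, 0, 0.1, 0, 0, 0, 0], [0, 0, 0, 0, 0, 0, 0], [0, 0, 0, 0, 0, 0, 0]]
  ]
}}

```text
time: 10.9
position: [0.5736, -0.2545, 0.0419]
ee_rot: [0.683, 0.731, 0.003, -0.001]
contact_force: [-21.7, 17.4, 68.4]
opening: 0.0004
grip_force: 31.2
```

```bash
python3 - <<'E'
from h import *
a=manip.get_image("scene");b=manip.get_image("top")
f=lambda x:cv2.resize(x,None,fx=3,fy=3,interpolation=cv2.INTER_CUBIC)
cv2.imwrite("pics/p3.png",np.hstack([f(a[160:280,245:375]),f(b[160:280,220:350])])[:,:,::-1])
o=manip.observe();print(o["position"],o["contact_force"])
E
```

```text
[ 0.57355322 -0.2545078   0.04185755] [-22.18933878  17.17305299  67.47423611]
```

View pics/p3.png

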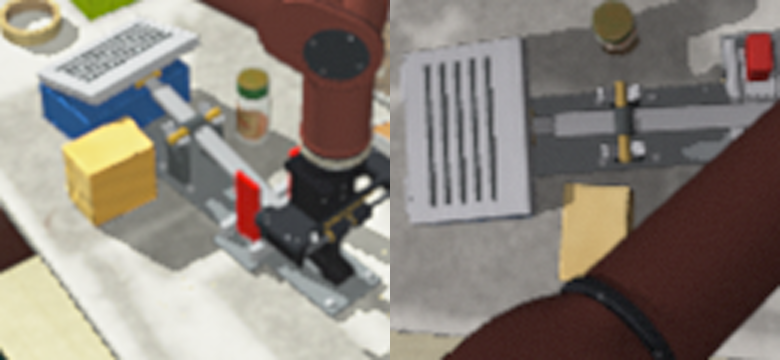

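The flap is raised, the lever is on its buffer and the pin sits in the supports. At 68 N the push is harder than needed, so I'll ease off.

{"api": "jog_arm", "payload": {
  "targets": [
    [[0, 0, -0.15, 0, 0, 0, 0], [0, 0, 0, 0, 0, 0, 0], [0, 0, 0, 0, 0, 0, 0], [0, 0, 0, 0, 0, 0, 0]]
  ]
}}

```text
time: 11.4
position: [0.5737, -0.2548, 0.0428]
ee_rot: [0.683, 0.731, 0.002, -0.0]
contact_force: [-7.5, 6.1, 25.5]
opening: 0.0006
grip_force: 11.9
```

Holding steadily at 25 N with the pad at about 42 mm, so I'm handing in.

```bash
python3 -c "
from plant import manip
print(manip.sign_off())"
```

```text
the job is handed in; nothing more can be done
None
```

I pushed the stop fully in and handed the job in at 11.4 s, with the flap raised and the fingertips holding the pad down at about 42 mm with about 25 N; the hand-in returned no verdict.

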